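# Extend the telescopic shelf brush to its second stop and hold it ready

### The arm

A 6-joint arm with a two-finger parallel gripper is mounted at the origin on the work surface. World frame = base frame: x ahead of the robot, y to its left, z up, the work surface at z = 0. Lengths are in mm, angles in rad, forces in N, time in s.
With the tool pointing down it reaches from about 275 to 1000 mm from the base axis. Payload 8.4 kg.
Tool frame: the origin (TCP) lies on the centre line of the jaws, within the pads' length; the fingertips stand r.tip_reach ahead of it and the grasp point (between the pads) lies 11 mm behind it (r.tip_reach is the distance from the TCP to the fingertips, in mm); z points along the fingers, y is the line along which they close (so a half turn about z gives the same grasp; the last joint's range is limited). The gripper opens to 85 mm and grips with 20 to 120 N. Pads are 22 mm wide; open, the fingers measure 114 mm over their backs; the gripper's body (76 mm by 85 mm) begins 54 mm behind the grasp point. The pads swing forward as they close: fully open they stand 13 mm farther back than shut.
Start: joints at [1.196, 0.353, 1.633, -0, 1.155, -0.002], TCP at [227.639, 582.073, 239.281] pointing down, gripper open.
Joint ranges: [-2.63, 2.63], [-0.92, 2.1], [0.06, 2.66], [-1.3, 4.44], [0, 2.69], [-3.02, 3.02]. Speed limits (rad/s): [2.22, 2.22, 2.79, 3.14, 3.14, 3.14].

### API

Orientations are given as [roll, pitch, yaw] about the fixed x, y, z axes, in that order (R = Rz(yaw) Ry(pitch) Rx(roll)).
In Python, from rig import r gives the robot as it stands.
- The arm moves only by the tool carry_out, never from a script. Its argument "targets" is a list of rows, each an object with "dp": the shift along the tool's x, y, z in mm, a list of three; "yaw": the turn about the tool's z in degrees. A call has 1 to 12 rows; each row is the pose to reach, as a shift and turn from the pose commanded when the call began, along the tool's axes at that moment; what a row does not reach only later rows make up. A row lasts 1/8 s, in which the tool goes at most 62.5 mm and 10.7 degrees, less where a joint would pass 70% of its speed; a pose out of reach is approached as far as the arm can. A call with a gripper value outside its range is refused whole. "fingers" is the opening, from -1 (shut) to 1 (fully open), so that 0 is half open, set as the call begins (left out, the last holds). The fingers move at their own pace and stop on an object; "grip_force" is the grip in N (left out, the last holds). Time passes only in rows, so rows that repeat a pose let the fingers close. It gives the time, the measured TCP pose, the force, the opening and the grip force at its end, in the units of the state.
- r.sense(): the state, without advancing time (a new reading comes with each control period).
- r.grab_frame(name): name is "scene" or "side" or "wrist"; returns the picture (400x640x3 uint8, red, green, blue); there is no depth.
- r.get_calibration(name): a dict with "fx", "fy", "cx", "cy" (pixels), "rvec" (rotation vector, rad) and "tvec" (3), from world to camera coordinates, as OpenCV has them. Camera axes: x right, y down, z forward; pixel columns grow to the right and rows downward; lengths in mm; the calibration is good to about 2 mm. A picture is of the moment at which its call begins: read the wrist's pose just before it. get_calibration takes no time and is no camera call; for the wrist camera it gives the pose at the moment of the call.
- r.sign_off(): hands the job in; it is judged then, once.
The state is a dict: "clock": time; "qpos": joint angles; "qvel": joint speeds; "joint_efforts": joint torques, N m; "eef_pos": TCP position; "tcp_rot": TCP orientation; "contact_force": force on the tool from outside, world axes, zero at the start; "wrist_torque": the same for the moment, N m; "opening": opening from 0.0 (shut) to 1.0 (fully open); "grasp_force": force on a finger pad.
Only numpy, scipy, OpenCV 4.12 (cv2) and the standard library are available. Lean on these libraries where they do the work, as an engineer would, in place of code of your own. Each camera call takes 0.05 s, during which the arm holds its last target. There are 200 camera calls.

### The job

Get the telescopic brush ready for the high wire shelves. While its head is still caught in the notch of the rest, squeeze the button on the side of its handle, draw the handle straight back to the second and last stop, and let the button spring out again so that the brush is locked at full length. Then lift the whole brush clear of the rest and finish while holding it in the air, level, bristles down, about 10 cm or more above where it lay; leave the other brush and everything else on the table where they are.

Things in the scene. Friction and masses are not known exactly. Their poses are not given: they have to be found in the camera images.
- brush: The telescopic brush, loose, about 0.3 kg: flat-sided handle 300 mm long, 28 wide, 34 tall (front 100 mm grey plastic, rear ribbed black rubber), a 16 mm aluminium tube in its front end, white head on the tube. Lies level in either lane of the rest, centre line 75 mm above the table. Origin: centre line at the handle's front face; x towards the head, z up (bristles to -z), -y the button's side.
- brush_button (a point): Centre of the outer face of the release button, an oblong grey button 20 mm long (along the brush) and 14 mm tall, 55 mm behind the handle's front face, on the centre line's height. It stands 5 mm out of the handle's -y side, so handle plus button measure 33 mm across. Axes as brush. Squeezing the handle across its width with a finger on this face presses it flush.
- brush_nose (a point): Centre of the bare flat front part of the handle, 24 mm behind its front face and 31 mm ahead of the button's centre, on the centre line. Pads up to 30 mm wide can grip here across the 28 mm width without touching the button. With the tube drawn out the brush balances within 30 mm of this point. Axes as brush.
- brush_middle (a point): Centre of the handle (150 mm behind its front face, on the centre line). Axes as brush.
- brush_head (a point): Centre of the white head block (100 mm long, 50 mm wide, 20 mm thick, bristles 33 mm long below it), on the brush's centre line. Just behind the block (towards the handle) is a round ferrule of 34 mm diameter, its rear face 58 mm behind this point.
- release (a joint): How far the release button is pressed, m: 0 sprung out (locked when at a stop), 0.005 flush with the handle. The lock lets go at 0.0035; spring 2 N at first, 6 N when flush. Let go between two stops, the button stays half in and springs out at the next stop reached.
- telescope (a joint): How far the tube is drawn out of the handle, m: 0 shut and locked (the start), 0.080 first stop, 0.160 second stop, also the end of the travel. It locks at each of these when the button is out, with about 1.5 mm of play; while the button is kept pressed it passes the first stop freely. Slides with about 2.5 N of friction.
- rest: The brush rest, fixed to the table: stainless drip tray 460 x 260 mm with two notched uprights 4 mm thick, 250 mm wide, tops 91 mm above the table. Origin on the table under the middle between its two lanes, which run along x at y = +60 and -60 mm; x points to the heads. Front upright at x = +87 mm, rear upright at x = -225 mm; notches open above.
- rest_front (a point): Middle of the top edge of the front upright, axes as rest. The brushes' necks lie in its notches (23 mm wide), heads beyond, so it stops the 34 mm ferrule after 2 to 8 mm of play when the handle is drawn to -x. About 38 mm of tube show between it and the handle. After the pull, push the gripped brush some 6 mm back to +x before lifting, so that the ferrule does not catch on it.
- rest_rear (a point): Middle of the top edge of the rear upright, axes as rest. Its notches, 37 mm wide, carry the handle both before and after it is drawn out, so the drawn-out brush stays level in the rest when let go.
- plain_brush: The other brush in the rest, one piece, white plastic, slim round 16 mm stem and a 100 mm long block grip at the rear end, no button; same head. Leave it. Origin on its centre line, same place and axes as brush.
- scraper: White plastic bowl scraper 120 x 75 mm, 10 mm thick at most, lying on the floor of the rest's tray. Leave it.

How it is judged (in metres and radians):
On the way, in this order (a step that is already met when the one before it is completed fails the run):
1. the button is squeezed in while the brush is still shut in the rest (value of joint release above 0.0035 m and value of joint telescope below 0.03 m), for 0.05 s.
2. the brush is drawn out to its second stop while its head is in the rest (value of joint telescope above 0.155 m and height (world z) of brush_head below 0.11 m), for 0.1 s.
At the end, for the whole second after the job is handed in: Brush locked at the second stop (drawn out over 155 mm, button out to within 1.5 mm), held still in the fingers, off the rest, handle centre and head both at least 145 mm above the table (70 mm above where they lay), level and bristles down within 20 degrees (value of joint telescope above 0.155 m and value of joint release below 0.0015 m and height (world z) of each of brush_middle, brush_head above 0.145 m and angle between brush's own x axis and vertical between 1.22 and 1.92 rad and angle between brush's own z axis and vertical below 0.35 rad and contact force between brush and the fingers above 1 N and contact force between brush and rest below 0.1 N and linear speed of brush below 0.05 m/s); the arm keeps its last pose, push and grip.
It fails at once if another thing is shifted by more than 30 mm (distance of any of plain_brush, scraper, spray, foil_trays, tape_roll, tub, tin from where it was at the start of the episode above 0.03 m).
It also fails if it takes over 48 s, if anything falls off the work surface, if the arm or the gripper's body presses on something with over 40 N, if the wrist force passes 120 N, or if a joint passes its speed limit or range.

## Working session

There is one attempt and no reset: what is moved stays moved. The work goes in short steps, Python scripts to look and compute and a tool call to move; the robot and the scene stay as the last step left them, time stands still between calls to the robot, and variables do not carry over. Pictures are saved under pics/ and viewed, at most 10 in all, crops included, and the job is handed in when it is done.

Besides the shell and the picture viewer there is one more tool, called after ">>>" as name(argument=value, ...) on one line, values as JSON. carry_out: Moves the arm, as the interface text tells. Its arguments: {"type":"object","properties":{"targets":{"type":"array","items":{"type":"object","properties":{"dp":{"type":"array","items":{"type":"number"}},"yaw":{"type":"number"}}}},"fingers":{"type":"number"},"grip_force":{"type":"number"}},"required":["targets"]}

```bash
mkdir -p pics; ls; python3 - <<'E'
from rig import r
import cv2
s=r.sense();print(s,r.tip_reach)
for n in("scene","side"):
    cv2.imwrite(f"pics/{n}0.png",r.grab_frame(n)[:,:,::-1]);print(r.get_calibration(n))
E
```

```text
pics
{'clock': 0.0, 'qpos': array([ 1.19561887e+00,  3.53659295e-01,  1.63413843e+00,  3.97732318e-05,
        1.15518211e+00, -2.39524215e-03]), 'qvel': array([ 5.74558626e-04, -8.22559109e-04,  5.66414321e-04,  7.38787591e-05,
        6.43899434e-04,  4.17929205e-04]), 'joint_efforts': array([ 1.22452511e-03, -6.05249476e+01, -3.42068374e+01,  1.35905043e-04,
        9.05820751e-03, -2.19894315e-05]), 'eef_pos': array([227.44649721, 581.64899794, 238.55286762]), 'tcp_rot': array([-3.14020557e+00, -3.96874839e-05,  2.76879433e+00]), 'contact_force': array([-0.12334259, -0.25553273,  0.84681974]), 'wrist_torque': array([-0.02603669, -0.04256444,  0.01994641]), 'grasp_force': 0.0, 'opening': 1.0025587231952477} 8.0
{'fx': 404.31634637682976, 'fy': 404.31634637682976, 'cx': 319.74569231538516, 'cy': 195.59262840854328, 'rvec': array([ 1.0463871 ,  2.51610884, -0.92408069]), 'tvec': array([ 376.5764795 , -272.90296991, 1083.90447451])}
{'fx': 470.9516460983168, 'fy': 470.9516460983168, 'cx': 323.0718927594955, 'cy': 203.70566417252724, 'rvec': array([ 2.17618139, -0.12769074,  0.0325961 ]), 'tvec': array([-549.14301692,  151.30578738,  889.70233049])}
```

View pics/scene0.png

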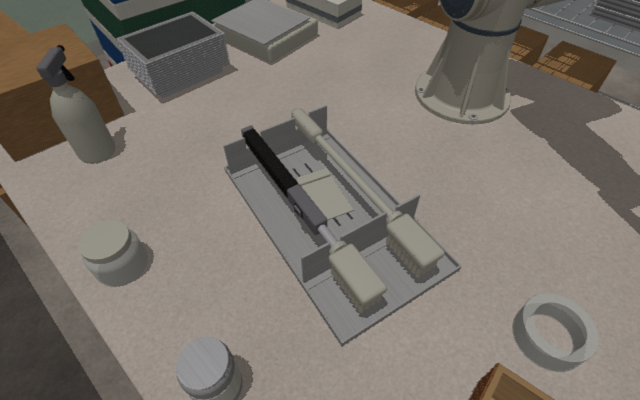

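View pics/side0.png

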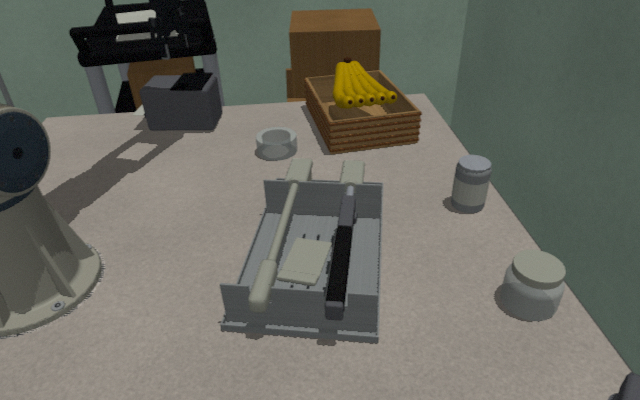

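```bash
cat > h.py <<'E'
import numpy as np,cv2
from rig import r
def px(n,u,v,z,c=None):
    c=c or r.get_calibration(n);R=cv2.Rodrigues(c["rvec"])[0];o=-R.T@c["tvec"]
    d=R.T@np.array([(u-c["cx"])/c["fx"],(v-c["cy"])/c["fy"],1]);return o+d*(z-o[2])/d[2]
def proj(n,p,c=None):
    c=c or r.get_calibration(n)
    return cv2.projectPoints(np.array([p],float),c["rvec"],c["tvec"],np.array([[c["fx"],0,c["cx"]],[0,c["fy"],c["cy"]],[0,0,1]]),None)[0].ravel()
E
python3 - <<'E'
from h import *
for n,u,v,z,l in [("scene",249,129,92,"rear top"),("scene",318,226,92,"front"),("scene",357,270,85,"head"),("scene",413,238,85,"phead"),("scene",303,270,91,"fu far"),("scene",418,199,91,"fu near"),("scene",225,150,91,"ru"),("scene",327,108,91,"ru near"),("scene",297,209,75,"button"),
("side",335,296,92,"rear top"),("side",348,190,92,"front"),("side",265,181,91,"fu"),("side",382,184,91,"fu"),("side",228,285,91,"ru"),("side",381,294,91,"ru"),("side",299,162,85,"phead"),("side",353,163,85,"head")]:
    print(n,l,px(n,u,v,z).round())
E
```

```text
scene rear top [ 549. -195.   92.]
scene front [624.  86.  92.]
scene head [638. 187.  85.]
scene phead [526. 214.  85.]
scene fu far [701. 129.  91.]
scene fu near [455. 171.  91.]
scene ru [ 623. -180.   91.]
scene ru near [ 381. -129.   91.]
scene button [616.  23.  75.]
side rear top [ 553. -192.   92.]
side front [616.  97.  92.]
side fu [447. 157.  91.]
side fu [689. 111.  91.]
side ru [ 388. -146.   91.]
side ru [ 623. -196.   91.]
side phead [524. 238.  85.]
side head [645. 215.  85.]
```

>>> carry_out(targets=[{"dp": [-47, -31, 0], "yaw": 7}, {"dp": [-94, -63, 0], "yaw": 14}, {"dp": [-142, -95, 0], "yaw": 21}, {"dp": [-189, -126, 0], "yaw": 28}, {"dp": [-236, -158, 0], "yaw": 35}, {"dp": [-283, -189, 0], "yaw": 42}, {"dp": [-330, -221, 0], "yaw": 49}, {"dp": [-377, -252, 0], "yaw": 56}, {"dp": [-425, -284, 0], "yaw": 63}, {"dp": [-472, -315, 0], "yaw": 70}, {"dp": [-519, -347, 0], "yaw": 76}, {"dp": [-566, -378, 0], "yaw": 80.6}], fingers=1)

```text
clock: 1.6
eef_pos: [617.7, 22.1, 239.0]
tcp_rot: [-3.141, -0.0, 1.359]
contact_force: [0.6, 1.0, -0.5]
opening: 1.0
grasp_force: 0.0
```

>>> carry_out(targets=[{"dp": [0, 0, 0], "yaw": 0}, {"dp": [0, 0, 0], "yaw": 0}])

```text
clock: 1.85
eef_pos: [616.5, 23.9, 238.7]
tcp_rot: [-3.14, 0.0, 1.362]
contact_force: [-0.7, -1.2, 0.5]
opening: 1.005
grasp_force: 0.0
```

```bash
python3 - <<'E'
from h import *
s=r.sense();print(s["clock"],s["eef_pos"],s["tcp_rot"],s["qpos"]);c=r.get_calibration("wrist");print(c)
np.save("c1.npy",c,allow_pickle=True)
cv2.imwrite("pics/w1.png",r.grab_frame("wrist")[:,:,::-1])
E
```

```text
1.85 [616.48215169  23.93850215 238.67736383] [-3.14011067e+00  1.29195017e-06  1.36180911e+00] [3.61855130e-02 3.41882226e-01 1.65095680e+00 3.92685216e-04
 1.15019164e+00 2.45012131e-01]
{'fx': 282.4755971222767, 'fy': 282.4755971222767, 'cx': 317.14428790195745, 'cy': 202.39711414505112, 'rvec': array([-2.81134486,  0.2937359 ,  0.04839106]), 'tvec': array([-597.82335992,  102.91832072,  426.5770674 ])}
```

View pics/w1.png

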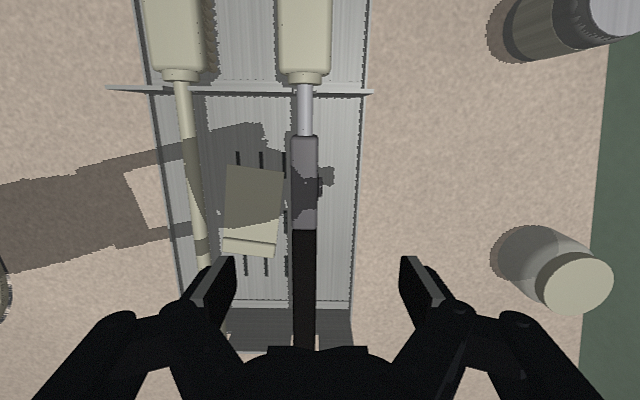

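```bash
python3 - <<'E'
from h import *
c=np.load("c1.npy",allow_pickle=True).item()
for u,v,z in [(304.5,137,92),(304,229,92),(304,345,92),(292,220,92),(316,220,92),(321,186,75),(107,88,91),(373,93,91),(303,83,75),(303,91,91)]: print(u,v,px("wrist",u,v,z,c).round(1))
print(proj("wrist",[616,24,228],c))
E
```

```text
304.5 137 [615.5  79.9  92. ]
304 229 [593.5 -14.7  92. ]
304 345 [ 558.7 -168.6   92. ]
292 220 [583.3  -1.9  92. ]
316 220 [608.4  -7.2  92. ]
321 186 [620.5  24.   75. ]
107 88 [446.  161.1  91. ]
373 93 [686.7 105.7  91. ]
303 83 [624.3 129.1  75. ]
303 91 [623.3 120.9  91. ]
[316.52296914 255.68867687]
```

>>> carry_out(targets=[{"dp": [1, -12.5, 0], "yaw": 1}, {"dp": [1, -12.5, 30], "yaw": 1}, {"dp": [1, -12.5, 70], "yaw": 1}, {"dp": [1, -12.5, 110], "yaw": 1}, {"dp": [1, -12.5, 140], "yaw": 1}, {"dp": [1, -12.5, 160], "yaw": 1}, {"dp": [1, -12.5, 175], "yaw": 1}, {"dp": [1, -12.5, 175], "yaw": 1}, {"dp": [1, -12.5, 175], "yaw": 1}])

```text
clock: 3.02
eef_pos: [605.7, 27.6, 65.2]
tcp_rot: [3.14, -0.0, 1.345]
contact_force: [0.4, 0.6, 0.3]
opening: 1.0
grasp_force: 0.0
```

```bash
python3 - <<'E'
from h import *
cv2.imwrite("pics/w2.png",r.grab_frame("wrist")[:,:,::-1])
E
```

```text
(no output)
```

View pics/w2.png

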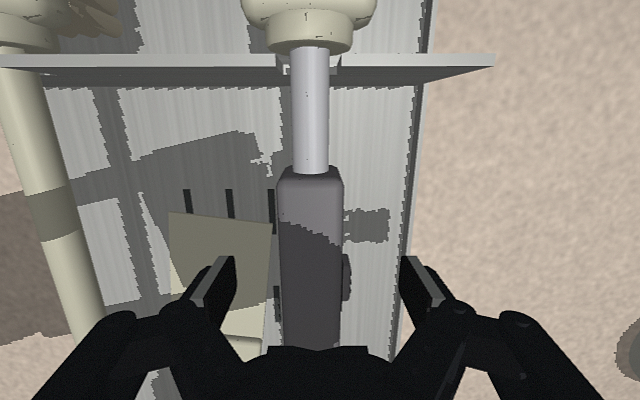

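```bash
python3 - <<'E'
from h import *
s=r.sense();R=cv2.Rodrigues
p=s["eef_pos"];y=s["tcp_rot"][2];print(p)
u=np.array([np.cos(y),np.sin(y),0]);w=np.array([u[1],-u[0],0])
for q,z in [((351,278),75),((351,255),75),((351,300),75),((280,230),92),((342,230),92),((310,170),75)]:
    d=px("wrist",*q,z)-p;print(q,(d@u).round(1),(d@w).round(1))
E
```

```text
[605.82251472  27.49631651  65.32315278]
(351, 278) -1.6 17.1
(351, 255) 11.5 16.6
(351, 300) -14.8 17.6
(280, 230) 32.4 -15.5
(342, 230) 32.4 10.1
(310, 170) 54.1 -3.3
```

>>> carry_out(targets=[{"dp": [-1, -1, 0], "yaw": 0}, {"dp": [-1, -1, 0], "yaw": 0}, {"dp": [-1, -1, 0], "yaw": 0}, {"dp": [-1, -1, 0], "yaw": 0}, {"dp": [-1, -1, 0], "yaw": 0}, {"dp": [-1, -1, 0], "yaw": 0}, {"dp": [-1, -1, 0], "yaw": 0}, {"dp": [-1, -1, 0], "yaw": 0}], fingers=-1, grip_force=40)

```text
clock: 4.08
eef_pos: [604.2, 26.6, 64.8]
tcp_rot: [3.141, -0.0, 1.344]
contact_force: [-0.6, 0.0, 4.9]
opening: 0.318
grasp_force: 40.7
```

>>> carry_out(targets=[{"dp": [-8, 0, 0], "yaw": 0}, {"dp": [-24, 0, 0], "yaw": 0}, {"dp": [-40, 0, 0], "yaw": 0}, {"dp": [-56, 0, 0], "yaw": 0}, {"dp": [-72, 0, 0], "yaw": 0}, {"dp": [-88, 0, 0], "yaw": 0}, {"dp": [-104, 0, 0], "yaw": 0}, {"dp": [-120, 0, 0], "yaw": 0}, {"dp": [-136, 0, 0], "yaw": 0}, {"dp": [-148, 0, 0], "yaw": 0}, {"dp": [-158, 0, 0], "yaw": 0}, {"dp": [-158, 0, 0], "yaw": 0}])

```text
clock: 5.58
eef_pos: [568.9, -128.2, 65.0]
tcp_rot: [3.14, 0.0, 1.344]
contact_force: [-1.1, -0.3, 6.1]
opening: 0.323
grasp_force: 41.0
```

>>> carry_out(targets=[{"dp": [-3, 0, 0], "yaw": 0}, {"dp": [-6, 0, 0], "yaw": 0}, {"dp": [-6, 0, 0], "yaw": 0}])

```text
clock: 5.95
eef_pos: [567.8, -133.0, 65.0]
tcp_rot: [3.14, -0.001, 1.344]
contact_force: [1.1, 5.5, 7.4]
opening: 0.321
grasp_force: 41.0
```

>>> carry_out(targets=[{"dp": [-1.5, 0, 0], "yaw": 0}, {"dp": [-3, 0, 0], "yaw": 0}, {"dp": [-3, 0, 0], "yaw": 0}, {"dp": [-3, 0, 0], "yaw": 0}])

```text
clock: 6.45
eef_pos: [567.8, -133.3, 65.0]
tcp_rot: [3.14, -0.004, 1.344]
contact_force: [5.6, 22.3, 6.0]
opening: 0.323
grasp_force: 41.0
```

```bash
python3 - <<'E'
from h import *
s=r.sense();print(s["eef_pos"],s["contact_force"])
a=r.grab_frame("scene")[90:330,180:480,::-1]; b=r.grab_frame("wrist")[:,:,::-1]
cv2.imwrite("pics/p3.png",np.vstack([cv2.resize(a,(375,300)),cv2.resize(b,(375,234))]))
E
```

```text
[ 567.76746976 -133.30534455   64.99038047] [ 5.62762998 22.29636682  5.99080897]
```

View pics/p3.png

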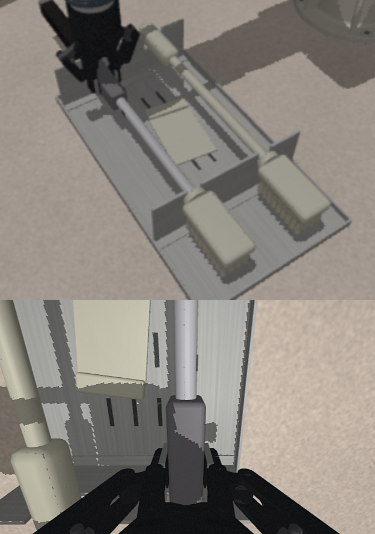

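>>> carry_out(targets=[{"dp": [2, 0, 0], "yaw": 0}, {"dp": [2, 0, 0], "yaw": 0}])

```text
clock: 6.8
eef_pos: [567.8, -133.2, 65.0]
tcp_rot: [3.14, -0.002, 1.344]
contact_force: [2.9, 10.4, 6.8]
opening: 0.322
grasp_force: 41.0
```

>>> carry_out(targets=[{"dp": [0, 0, 0], "yaw": 0}, {"dp": [0, 0, 0], "yaw": 0}, {"dp": [0, 0, 0], "yaw": 0}, {"dp": [0, 0, 0], "yaw": 0}, {"dp": [0, 0, 0], "yaw": 0}, {"dp": [12, 0, 0], "yaw": 0}, {"dp": [24, 0, 0], "yaw": 0}, {"dp": [33, 0, 0], "yaw": 0}, {"dp": [33, 0, 0], "yaw": 0}, {"dp": [33, 0, 0], "yaw": 0}], fingers=0.6)

```text
clock: 8.05
eef_pos: [574.3, -101.8, 64.3]
tcp_rot: [-3.142, 0.0, 1.345]
contact_force: [-0.0, -0.1, 0.0]
opening: 0.801
grasp_force: 0.0
```

```bash
python3 - <<'E'
from h import *
cv2.imwrite("pics/w4.png",r.grab_frame("wrist")[:,:,::-1])
E
```

```text
(no output)
```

View pics/w4.png

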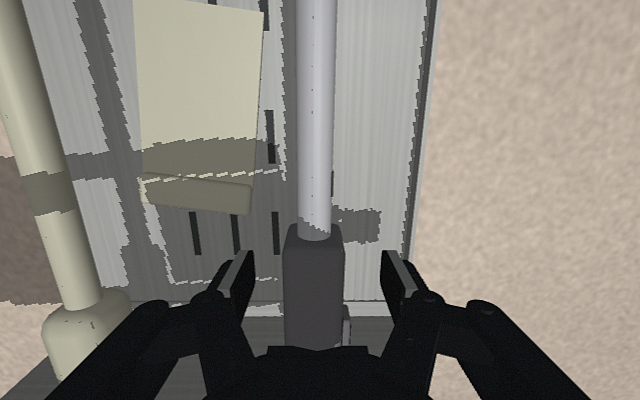

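```bash
python3 - <<'E'
from h import *
s=r.sense();p=s["eef_pos"];y=s["tcp_rot"][2]
u=np.array([np.cos(y),np.sin(y),0]);w=np.array([u[1],-u[0],0])
for q,z in [((313,238),77),((315,236),83),((351,308),75),((351,325),75),((284,290),92),((343,290),92)]:
    d=px("wrist",*q,z)-p;print(q,(d@u).round(1),(d@w).round(1))
E
```

```text
(313, 238) 22.2 -2.1
(315, 236) 26.0 -1.1
(351, 308) -19.0 17.6
(351, 325) -29.9 18.0
(284, 290) 4.1 -14.7
(343, 290) 4.1 11.3
```

>>> carry_out(targets=[{"dp": [0, -1.5, 0], "yaw": 0}, {"dp": [0, -1.5, 0], "yaw": 0}, {"dp": [0, -1.5, 0], "yaw": 0}, {"dp": [0, -1.5, 0], "yaw": 0}, {"dp": [0, -1.5, 0], "yaw": 0}, {"dp": [0, -1.5, 0], "yaw": 0}, {"dp": [0, -1.5, 0], "yaw": 0}, {"dp": [0, -1.5, 0], "yaw": 0}], fingers=-1, grip_force=80)

```text
clock: 9.1
eef_pos: [572.9, -101.8, 64.5]
tcp_rot: [3.141, 0.0, 1.345]
contact_force: [-1.6, -2.0, 5.1]
opening: 0.314
grasp_force: 79.0
```

>>> carry_out(targets=[{"dp": [3, 0, 0], "yaw": 0}, {"dp": [6, 0, 0], "yaw": 0}, {"dp": [6, 0, 0], "yaw": 0}, {"dp": [6, 0, 0], "yaw": 0}, {"dp": [6, 0, -5], "yaw": 0}, {"dp": [6, 0, -10], "yaw": 0}, {"dp": [6, 0, -15], "yaw": 0}])

```text
clock: 9.98
eef_pos: [573.9, -95.5, 79.4]
tcp_rot: [-3.141, -0.0, 1.345]
contact_force: [0.0, 0.8, -2.5]
opening: 0.32
grasp_force: 78.7
```

>>> carry_out(targets=[{"dp": [0, 0, -10], "yaw": 0}, {"dp": [0, 0, -22], "yaw": 0}, {"dp": [0, 0, -34], "yaw": 0}, {"dp": [0, 0, -46], "yaw": 0}, {"dp": [0, 0, -58], "yaw": 0}, {"dp": [0, 0, -70], "yaw": 0}, {"dp": [0, 0, -82], "yaw": 0}, {"dp": [0, 0, -92], "yaw": 0}, {"dp": [0, 0, -100], "yaw": 0}, {"dp": [0, 0, -105], "yaw": 0}, {"dp": [0, 0, -105], "yaw": 0}, {"dp": [0, 0, -105], "yaw": 0}])

```text
clock: 11.48
eef_pos: [573.9, -95.7, 183.9]
tcp_rot: [-3.141, 0.0, 1.345]
contact_force: [0.2, 0.2, -3.4]
opening: 0.322
grasp_force: 78.7
```

```bash
python3 - <<'E'
from h import *
a=r.grab_frame("scene")[:,:,::-1]; b=r.grab_frame("side")[:,:,::-1]
cv2.imwrite("pics/p5.png",np.vstack([cv2.resize(a,(480,300)),cv2.resize(b,(480,300))]))
E
```

```text
(no output)
```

View pics/p5.png

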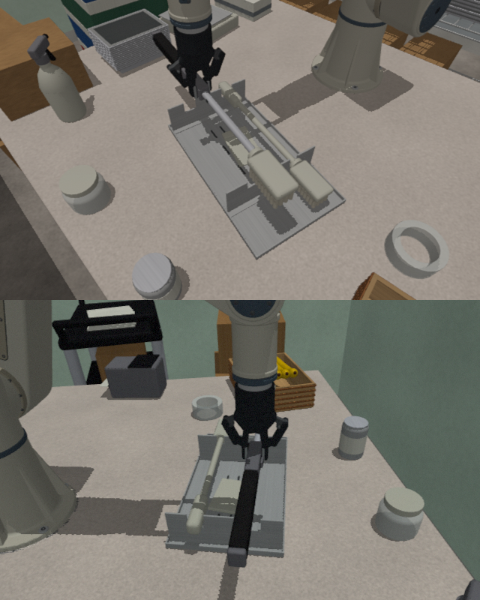

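```bash
python3 - <<'E'
from h import *
for dz in(-40,-20,0): print(dz,proj("scene",[638,181,205+dz]).round(),proj("side",[574-.225*276,-96-.974*276,195-dz]).round())
E
```

```text
-40 [358. 239.] [315. 323.]
-20 [359. 231.] [316. 335.]
0 [360. 223.] [317. 347.]
```

```bash
python3 -c "
from rig import r
s=r.sense();print(s['contact_force'],s['grasp_force'],s['eef_pos']);print(r.sign_off())"
```

```text
[ 0.24503663 -1.07132113 -2.68319665] 78.69999647140503 [573.89859914 -95.71430639 183.86269279]
the job is handed in; nothing more can be done
None
```

I drew the brush out to its second stop, let the button spring out and lifted it clear of the rest. It is held in the gripper about 12 cm above where it lay, level to about 5° with the head slightly low, and the job is handed in; no verdict came back.

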